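Test a sensor module on the bench tester

ROBOT

A 6-joint arm with a two-finger parallel gripper is mounted at the origin on the work surface; the furniture and walls round the work are solid. World frame = base frame: x ahead of the robot, y to its left, z up, the work surface at z = 0. Lengths are in m, angles in rad, forces in N, time in s.
With the tool pointing down it reaches from about 0.35 to 0.975 m from the base axis. Payload 4.9 kg.
Tool frame: the origin (TCP) lies midway between the tips of the shut fingers; the grasp point (between the pads) lies 19 mm behind it; z points along the fingers, y is the line along which they close (so a half turn about z gives the same grasp; the last joint's range is limited). The gripper opens to 85 mm and grips with 20 to 120 N. Pads are 22 mm wide; open, the fingers measure 114 mm over their backs; the gripper's body (76 mm by 85 mm) begins 54 mm behind the grasp point. The pads swing forward as they close: fully open they stand 13 mm farther back than shut.
Start: joints at [-1.287, 0.053, 1.613, -0, 1.476, -0.119], TCP at [0.245, -0.575, 0.231] pointing down, gripper open.
Joint ranges: [-3.01, 3.01], [-1.01, 2.22], [0.06, 2.58], [-1.02, 4.17], [0.09, 2.62], [-3.14, 3.14]. Speed limits (rad/s): [2.57, 2.57, 3.14, 3.14, 3.14, 3.14].

INTERFACE

Orientations are given as a rotation vector (axis times angle).
In Python, from station import ctrl, optics, job gives the robot as it stands.
- The arm moves only by the shell command python3 -m jog 'ROWS' [OPENING] [FORCE]. ROWS is JSON, a list of rows, each a list of 2 entries, a list of its own where there are three numbers: the shift along the tool's x, y, z in m, then the turn, a rotation vector about the tool's x, y, z in rad. A call has 1 to 5 rows; each row is the pose to reach, as a shift and turn from the pose commanded when the call began, along the tool's axes at that moment; what a row does not reach only later rows make up. A row lasts 1/10 s, in which the tool goes at most 50 mm and 8.59 degrees, less where a joint would pass 70% of its speed; a pose out of reach is approached as far as the arm can. A call with a gripper value outside its range is refused whole. OPENING is the opening, from 0 (shut) to 1 (fully open), set as the call begins (- or left out, the last holds). The fingers move at their own pace and stop on an object; FORCE is the grip in N (left out, the last holds). Time passes only in rows, so rows that repeat a pose let the fingers close. It gives the time, the measured TCP pose, the force, the opening and the grip force at its end, in the units of the state.
- ctrl.get_obs(): the state, without advancing time (a new reading comes with each control period).
- optics.get_image(name): name is "side" or "top"; returns a dict with "image" (480x640x3 uint8, blue, green, red), "fx", "fy", "cx", "cy" (pixels), "D" ([k1, k2, p1, p2, k3] as OpenCV has them; the pictures are not rectified), "rvec" (rotation vector, rad) and "tvec" (3), from world to camera coordinates, as OpenCV has them. Camera axes: x right, y down, z forward; pixel columns grow to the right and rows downward; lengths in m; the calibration is good to about 2 mm. A picture is of the moment at which its call begins. There is no depth.
- job.finish_job(): hands the job in; it is judged then, once.
The state is a dict: "t": time; "q": joint angles; "dq": joint speeds; "effort": joint torques, N m; "tool_pos": TCP position; "tool_rot": TCP orientation; "contact_force": force on the tool from outside, world axes, zero at the start; "wrist_torque": the same for the moment, N m; "opening": finger opening in m; "grip_force": force on a finger pad.
Only numpy, scipy, OpenCV 4.12 (cv2) and the standard library are available. Lean on these libraries where they do the work, as an engineer would, in place of code of your own. Each camera call takes 0.05 s, during which the arm holds its last target. There are 200 camera calls.

TASK

Test the blue sensor module on the bench tester: with a fingertip push the module along its guide until it is fully home in the socket, and turn the tester's rotary selector clockwise, click by click, to its fifth position from off (the fifth dot after the red bar). Only when both are done, press the round green test key fully down, and finish with the finger still holding it down. Grip and lift nothing, and leave everything else on the bench where it lies.

Things in the scene. Friction and masses are not known exactly. Their poses are not given: they have to be found in the camera images.
- tester: Fixed bench tester: dark case, light grey top panel, 190 (own x) x 256 (own y) x 64 mm high; origin at the centre of its underside, on the worktop. Own x points from its front edge (screwdriver, green key) to its back (meter window, socket), y to its left, z up. Module nest on the left, centre line at own y = +70 mm; selector on the right; place and yaw vary.
- socket (a point): Fixed point: back wall of the socket mouth (tester's x +62, y +70, z 76 mm), where the module's front end stops solidly. The nest's black floor, z 68 mm, runs from x -65 to +85, 46 mm wide; two aluminium guide rails on it, 10 mm high, 26.5 mm apart, stand only from x +11 to +60; towards the front the floor is open.
- module_mid (a point): Centre of the loose blue sensor module with red cap, 8 mm above its underside; 24 wide x 66 long, housing 16 mm high. Long axis along the tester's x, green terminal block towards the socket; starts 18 to 28 mm short of home. Housing's upright rear face 22 mm behind this point, then a flange 3 mm thick to 33 mm behind. Home: this point 33 mm before the socket point, within 2.5 mm. Slides easily.
- selector (a joint): Selector angle, rad, growing clockwise from above: 0 at off (red bar), then seven positions (dark dots), one every 0.5236 (30 degrees): fifth = 2.618, last = 3.665, stops just past both ends. A sprung ball snaps it into each position: pushed a little over half-way to the next it jumps the rest by itself. Starts at off, first, second or third. Takes 2 to 4 N at the nose.
- selector_axis (a point): Fixed point: the selector's vertical axis at panel height (tester's x +15, y -48, z 64 mm). At off the nose points 105 degrees anticlockwise (from above) of the tester's x; at angle q, 105 degrees minus q. The dots lie 48 mm from the axis.
- selector_nose (a point): Point in the nose of the selector's black bar handle, 30 mm from the axis, 20 mm above the panel; turns with it. The bar is 12.5 mm wide, from 16 mm behind the axis to 37 mm in front (nose, white line), and 8 to 33 mm above the panel; below it a round skirt, radius 20 mm, 8 mm high. Its side can be pushed with the outside of a fingertip.
- test_key (a joint): Travel of the test key, m: 0 released, 0.006 fully down. Sprung: 1.5 N to start, 5 N fully down; comes up when let go. Above 0.0035 it counts as pressed.
- test_key_top (a point): Centre of the top face of the green test key, 27 mm across, 18 mm above the panel when released; it goes down with the key. A dark steel collar 43 mm across and 12 mm high surrounds it.
- spare_a: Loose bystander: black sensor module with a red cap, 24 x 66 x 18 mm, origin under its centre, on the worktop left of the tester.
- spare_b: Loose bystander: grey sensor module, 24 x 66 x 18 mm, origin under its centre, on the worktop left of the tester.
- screwdriver: Loose bystander: orange-handled screwdriver, 190 mm long, 28 mm thick, origin under its centre, in front of the tester.
- brown_carton: Loose bystander: small brown carton, 67 x 95 x 40 mm, origin under its centre, right of the tester.
- marker: Loose bystander: red-capped marker pen, 127 mm long, 14 mm thick, origin under its centre, right of the tester.
Things that resemble listed ones, but are neither listed nor needed, are in the scene too. Leave any purple or turquoise look-alike of the part that bears module_mid alone.

How it is judged:
On the way, in this order (a step that is already met when the one before it is completed fails the run):
1. the module is fully home in the socket and the selector rests in its fifth position (x of module_mid in the frame of tester above 0.0262 m and y of module_mid in the frame of tester between 0.065 and 0.075 m and z of module_mid in the frame of tester below 0.08 m and value of joint selector between 2.498 and 2.738 rad), for 0.2 s.
2. the test key is pressed down (value of joint test_key above 0.0035 m), for 0.3 s.
At the end, for the whole second after the job is handed in: The module's centre is within 2.8 mm of its home place along the guide and lying in the nest, the selector rests within 0.12 rad of its fifth position (2.618 rad), and the fingers hold the test key down by more than 3.5 mm of its 6 mm (all of step 1 and value of joint test_key above 0.0035 m and contact force between the fingers and test_key above 1 N and velocity of joint selector below 0.1 rad/s and linear speed of module below 0.02 m/s); the arm keeps its last pose, push and grip.
It fails at once if the test key is pressed while the module is not home or the selector is not at its fifth position (value of joint test_key above 0.003 m and not ((x of module_mid in the frame of tester above 0.0262 m and y of module_mid in the frame of tester between 0.065 and 0.075 m and z of module_mid in the frame of tester below 0.08 m) and value of joint selector between 2.498 and 2.738 rad)).
It fails at once if the module is lifted or tipped in its guide (z of module_mid in the frame of tester above 0.084 m or angle between module_mid's own z axis and vertical above 0.3 rad).
It fails at once if the module, the selector or the key is gripped or forced with more than 35 N (contact force between the fingers and module above 35 N or contact force between the fingers and selector above 35 N or contact force between the fingers and test_key above 35 N).
It fails at once if something else on the bench is moved more than 2 cm (distance of any of spare_a, spare_b, screwdriver, brown_carton, marker from where it was at the start of the episode above 0.02 m).
It also fails if it takes over 61 s, if anything falls off the work surface, if the arm or the gripper's body presses on something with over 40 N, if the wrist force passes 120 N, or if a joint passes its speed limit or range.

## Working session

There is one attempt and no reset: what is moved stays moved. The work goes in short steps, Python scripts to look and compute and a shell command to move; the robot and the scene stay as the last step left them, time stands still between calls to the robot, and variables do not carry over. Pictures are saved under pics/ and viewed, at most 10 in all, crops included, and the job is handed in when it is done.

```bash
mkdir -p pics; ls; python3 - <<'E'
from station import ctrl, optics
import cv2,json
o=ctrl.get_obs();print(o)
for n in("top","side"):
    d=optics.get_image(n);cv2.imwrite(f"pics/{n}0.png",d["image"]);print({k:v for k,v in d.items() if k!="image"})
E
```

```text
pics
{'t': 0.0, 'q': array([-1.28700126e+00,  5.33384734e-02,  1.61432427e+00, -2.05212714e-05,
        1.47600368e+00, -1.19003978e-01]), 'dq': array([ 5.77993436e-04, -9.53638858e-04, -4.53921554e-04,  1.37168586e-03,
       -6.16060412e-05,  7.70718577e-04]), 'effort': array([-1.88830505e-03, -3.93682981e+01, -3.70181465e+01, -3.01533046e-04,
        6.99072421e-03,  4.01683764e-06]), 'tool_pos': array([ 0.24480981, -0.57436619,  0.23005634]), 'tool_rot': array([-3.07606952e+00, -6.28036503e-01,  2.99877254e-04]), 'contact_force': array([0.23750386, 0.45221643, 0.08027596]), 'wrist_torque': array([-0.01158447, -0.00155777, -0.01163445]), 'grip_force': 0.0, 'opening': 0.08505766183618942}
{'fx': 608.0718880099303, 'fy': 608.0718880099303, 'cx': 316.5658523495547, 'cy': 238.45631397699117, 'D': array([-0.17915341,  0.        ,  0.        ,  0.        ,  0.        ]), 'rvec': array([ 2.18798374, -2.17177123,  0.13737955]), 'tvec': array([0.01513093, 0.50957979, 1.23051158])}
{'fx': 441.14028205226026, 'fy': 441.14028205226026, 'cx': 318.78380244266276, 'cy': 247.77030660070042, 'D': array([-0.00352568,  0.        ,  0.        ,  0.        ,  0.        ]), 'rvec': array([ 2.08781822, -0.17649903,  0.0801298 ]), 'tvec': array([-0.49348294,  0.14812292,  1.06516035])}
```

View pics/top0.png

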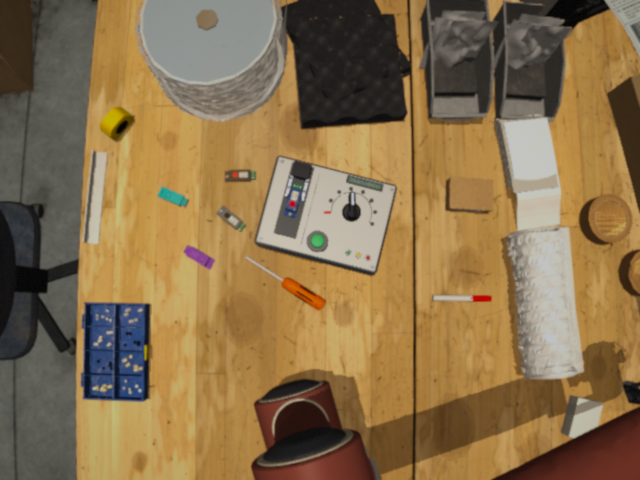

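View pics/side0.png

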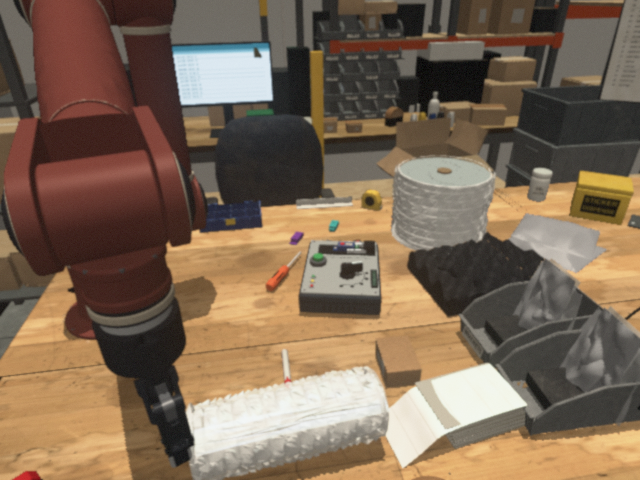

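The tester's panel corners in the top view are at about (278,156), (396,185), (375,273) and (256,243). The key is near (317,241), the selector axis near (351,212) and the module near (293,200). I'll zoom in for a better fit.

```bash
python3 - <<'E'
import cv2
a=cv2.imread("pics/top0.png")[145:285,245:405]
cv2.imwrite("pics/crop0.png",cv2.resize(a,None,fx=4.2,fy=4.2,interpolation=cv2.INTER_CUBIC))
E
```

```text
(no output)
```

View pics/crop0.png

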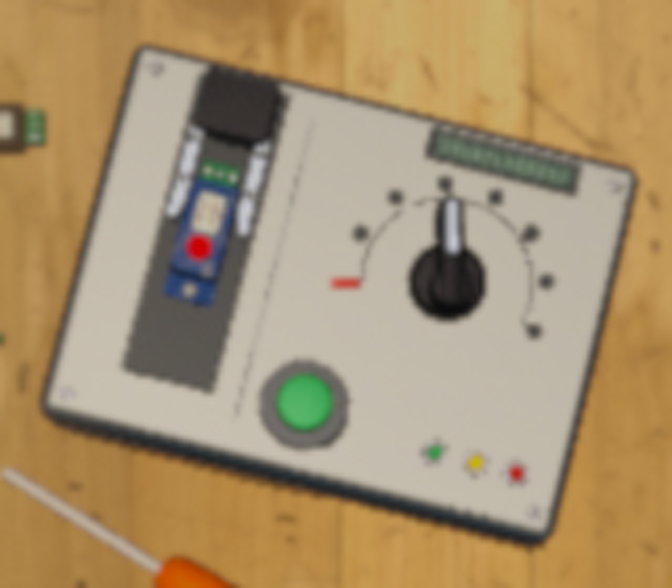

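The crop shows the selector nose on the third dot at crop (450,200). The dots are legible, and the key is centred at (304,403), the module's red cap at (199,247) and its flange end at about (188,300). Next I'll fit the tester's pose.

```bash
cat > h.py <<'E'
import numpy as np,cv2
from scipy.optimize import least_squares
from scipy.spatial.transform import Rotation as R
from station import ctrl,optics
def proj(d,P):return cv2.projectPoints(np.asarray(P,float).reshape(-1,1,3),d["rvec"],d["tvec"],np.array([[d["fx"],0,d["cx"]],[0,d["fy"],d["cy"]],[0,0,1]]),d["D"])[0][:,0]
def ray(d,uv,z):
    K=np.array([[d["fx"],0,d["cx"]],[0,d["fy"],d["cy"]],[0,0,1]])
    n=cv2.undistortPoints(np.array([[uv]],float),K,d["D"])[0,0]
    M=cv2.Rodrigues(d["rvec"])[0];c=-M.T@d["tvec"];v=M.T@np.r_[n,1];return c+v*(z-c[2])/v[2]
def T(p,L):
    L=np.atleast_2d(L);c,s=np.cos(p[2]),np.sin(p[2])
    return np.c_[p[0]+c*L[:,0]-s*L[:,1],p[1]+s*L[:,0]+c*L[:,1],L[:,2]]
def inv(p,W):
    c,s=np.cos(p[2]),np.sin(p[2]);x,y=W[0]-p[0],W[1]-p[1];return np.array([c*x+s*y,-s*x+c*y,W[2]])
def full(c):return (np.array(c,float)+.5)/4.2-.5+[245,145]
E
python3 - <<'E'
from h import *
d=optics.get_image("top")
dots=[(360,234),(396,198),(445,184),(496,197),(531,233),(545,282),(534,331)]
a=np.radians(105-30*np.arange(1,8))
L=np.c_[.015+.048*np.cos(a),-.048+.048*np.sin(a),np.full(7,.064)]
cor=[(140,45),(636,170),(549,538),(44,406)]
Lc=np.array([[.094,.127,.064],[.094,-.127,.064],[-.094,-.127,.064],[-.094,.127,.064]])
A=np.r_[L,Lc];B=full(dots+cor)
r=least_squares(lambda p:(proj(d,T(p,A))-B).ravel(),[.7,0,-.2],loss='soft_l1')
p=r.x;print(p,np.degrees(p[2]));print(np.round(proj(d,T(p,A))-B,2).tolist())
np.save("p.npy",p)
print("key",inv(p,ray(d,full((304,403)),.082)), ray(d,full((304,403)),.082))
for n,c,z in(("cap",(199,247),.088),("flange end",(188,302),.071),("term front",(222,165),.08),("floor front",(169,381),.068)):print(n,inv(p,ray(d,full(c),z)))
o=ctrl.get_obs();M=R.from_rotvec(o["tool_rot"]).as_matrix();print(M.round(3))
E
```

```text
[ 0.55725077  0.00090121 -0.24730183] -14.169351392691386
[[-0.06, -0.14], [-0.05, -0.17], [0.06, 0.01], [-0.23, 0.01], [0.23, -0.03], [0.29, 0.02], [-0.04, 0.15], [-0.69, -2.12], [1.83, -0.5], [0.5, 1.32], [-2.13, 0.77]]
key [-0.0605105  0.0037434  0.082    ] [0.49949756 0.01934302 0.082     ]
cap [-0.00226476  0.0700026   0.088     ]
flange end [-0.02661871  0.06926487  0.071     ]
term front [0.03989539 0.06998301 0.08      ]
floor front [-0.06515483  0.06848297  0.068     ]
[[ 0.92   0.392 -0.   ]
 [ 0.392 -0.92   0.002]
 [ 0.    -0.002 -1.   ]]
```

```bash
cat >> h.py <<'E'
def go(lx,ly,z,yaw_t):
    "shift in tool axes and turn (rad about tool z) to tester-frame x,y, height z, tool-x yaw (deg, tester frame)"
    p=np.load("p.npy");o=ctrl.get_obs();M=R.from_rotvec(o["tool_rot"]).as_matrix()
    w=T(p,[lx,ly,z])[0];yaw=np.arctan2(M[1,0],M[0,0]);dy=yaw-(p[2]+np.radians(yaw_t))
    dy=(dy+np.pi)%(2*np.pi)-np.pi
    print("target",w.round(4),"shift",(M.T@(w-o["tool_pos"])).round(4),"turn",round(dy,3),"t",o["t"],"q6",o["q"][5].round(2))
E
python3 - <<'E'
from h import *
go(-.045,.07,.15,0)
E
```

```text
target [0.5308 0.0798 0.15  ] shift [ 0.5195 -0.4897  0.0812] turn 0.65 t 0.15 q6 -0.12
```

```bash
python3 -m jog '[[[0.036,-0.034,0],[0,0,0]],[[0.072,-0.068,0],[0,0,0]],[[0.108,-0.102,0],[0,0,0]],[[0.144,-0.136,0],[0,0,0]],[[0.18,-0.17,0],[0,0,0]]]' 0 20
python3 -m jog '[[[0.036,-0.034,0],[0,0,0]],[[0.072,-0.068,0],[0,0,0]],[[0.108,-0.102,0],[0,0,0]],[[0.144,-0.136,0],[0,0,0]],[[0.18,-0.17,0],[0,0,0]]]'
python3 -m jog '[[[0.03,-0.03,0.01],[0,0,0]],[[0.06,-0.06,0.02],[0,0,0]],[[0.09,-0.09,0.03],[0,0,0]],[[0.12,-0.12,0.04],[0,0,0]],[[0.15,-0.145,0.05],[0,0,0]]]'
python3 -m jog '[[[0,0,0],[0,0,0.13]],[[0,0,0],[0,0,0.26]],[[0,0,0],[0,0,0.39]],[[0,0,0],[0,0,0.52]],[[0,0,0],[0,0,0.65]]]'
python3 - <<'E'
from h import *
go(-.045,.07,.15,0);go(-.045,.07,.077,0)
E
```

```text
t: 0.65
tool_pos: [0.3442, -0.3461, 0.2309]
tool_rot: [-3.078, -0.627, -0.0]
contact_force: [0.6, -1.3, -0.0]
opening: 0.0119
grip_force: 0.0
t: 1.15
tool_pos: [0.4432, -0.119, 0.2313]
tool_rot: [3.078, 0.628, 0.001]
contact_force: [1.8, -1.3, -0.6]
opening: -0.0001
grip_force: 0.0
t: 1.65
tool_pos: [0.5241, 0.0733, 0.1807]
tool_rot: [-3.078, -0.63, 0.0]
contact_force: [1.0, -0.4, 0.4]
opening: 0.0001
grip_force: 0.0
t: 2.15
tool_pos: [0.5238, 0.0712, 0.1808]
tool_rot: [3.117, -0.395, -0.001]
contact_force: [-0.1, 0.1, -0.4]
opening: -0.0001
grip_force: 0.0
target [0.5308 0.0798 0.15  ] shift [ 0.0046 -0.01    0.0308] turn -0.005 t 2.15 q6 1.82
target [0.5308 0.0798 0.077 ] shift [ 0.0047 -0.01    0.1038] turn -0.005 t 2.15 q6 1.82
```

```bash
python3 -m jog '[[[0.0045,-0.01,0.03],[0,0,0]],[[0.0045,-0.01,0.06],[0,0,0]],[[0.0045,-0.01,0.09],[0,0,0]],[[0.0045,-0.01,0.104],[0,0,0]],[[0.0045,-0.01,0.104],[0,0,0]]]'
python3 - <<'E'
from h import *
go(-.0265,.07,.077,0);go(-.006,.07,.077,0)
cv2.imwrite("pics/a.png",cv2.resize(optics.get_image("side")["image"][220:330,280:410],None,fx=5,fy=5,interpolation=2))
E
```

```text
t: 2.65
tool_pos: [0.5287, 0.0797, 0.0746]
tool_rot: [3.117, -0.387, -0.009]
contact_force: [0.8, -0.9, -0.0]
opening: 0.0002
grip_force: 0.0
target [0.5487 0.0753 0.077 ] shift [ 0.0204 -0.0006 -0.0025] turn 0.0 t 2.65 q6 1.83
target [0.5686 0.0702 0.077 ] shift [ 0.0409 -0.0006 -0.0026] turn 0.0 t 2.65 q6 1.83
```

View pics/a.png

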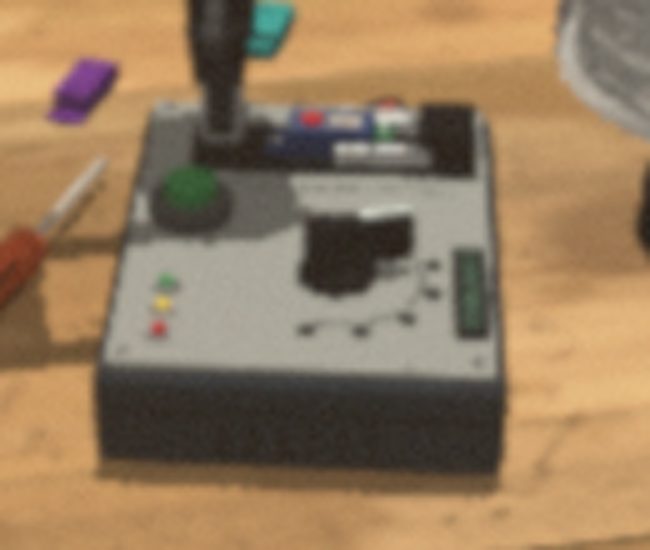

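The fingertip is at crop (222,130), on the nest floor behind the flange at (275,140) and clear of the key. Now I'll push the module.

```bash
python3 -m jog '[[[0.006,-0.0005,-0.002],[0,0,0]],[[0.012,-0.0005,-0.002],[0,0,0]],[[0.017,-0.0005,-0.002],[0,0,0]],[[0.022,-0.0005,-0.002],[0,0,0]],[[0.026,-0.0005,-0.002],[0,0,0]]]'
python3 -m jog '[[[0.003,0,0],[0,0,0]],[[0.006,0,0],[0,0,0]],[[0.009,0,0],[0,0,0]],[[0.012,0,0],[0,0,0]],[[0.012,0,0],[0,0,0]]]'
python3 - <<'E'
from h import *
go(-.004,.07,.077,0)
E
```

```text
t: 3.2
tool_pos: [0.5569, 0.0737, 0.0797]
tool_rot: [-3.117, 0.388, -0.001]
contact_force: [-0.1, -0.0, 0.8]
opening: 0.0002
grip_force: 0.2
t: 3.7
tool_pos: [0.5682, 0.0708, 0.0793]
tool_rot: [3.118, -0.387, 0.0]
contact_force: [-0.5, -0.5, 0.6]
opening: 0.0003
grip_force: 0.0
target [0.5705 0.0698 0.077 ] shift [0.0025 0.0004 0.0023] turn 0.0 t 3.7 q6 1.81
```

```bash
python3 -m jog '[[[0.001,0,0.001],[0,0,0]],[[0.002,0,0.001],[0,0,0]],[[0.003,0,0.001],[0,0,0]],[[0.003,0,0.001],[0,0,0]]]'
python3 -m jog '[[[0.001,0,0],[0,0,0]],[[0.0015,0,0],[0,0,0]],[[0.002,0,0],[0,0,0]],[[0.002,0,0],[0,0,0]]]'
python3 - <<'E'
from h import *
go(-.004,.07,.077,0)
d=optics.get_image("top")
cv2.imwrite("pics/b.png",cv2.resize(d["image"][145:285,245:405],None,fx=4.2,fy=4.2,interpolation=2))
E
```

```text
t: 4.1
tool_pos: [0.5708, 0.0702, 0.0783]
tool_rot: [-3.118, 0.387, -0.0]
contact_force: [-0.4, 0.1, 0.1]
opening: 0.0003
grip_force: 0.0
t: 4.5
tool_pos: [0.5719, 0.0699, 0.0782]
tool_rot: [-3.118, 0.387, 0.004]
contact_force: [-5.7, 1.0, 3.2]
opening: 0.0003
grip_force: 2.7
target [0.5705 0.0698 0.077 ] shift [-0.0013  0.0005  0.0012] turn 0.0 t 4.5 q6 1.81
```

View pics/b.png

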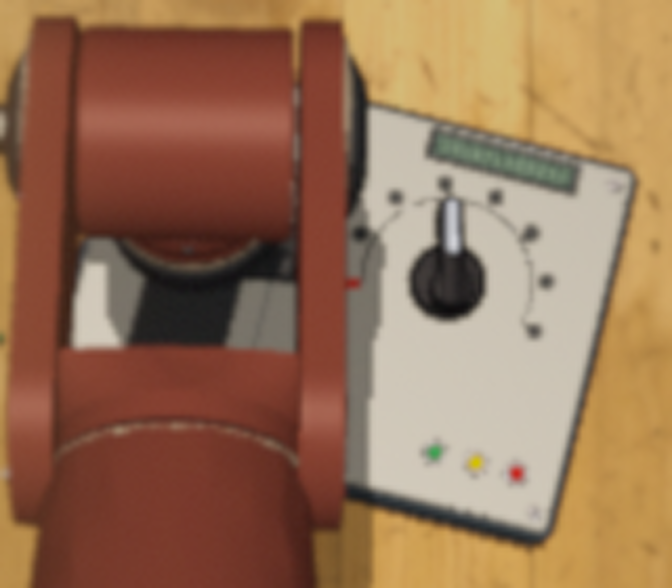

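The force jumped to about 6 N right at the expected home position, so the module is against the stop. The arm hides it in the top view. The selector nose is still on the third dot, at crop (450,200). Next: back off, lift and go to the selector.

```bash
python3 -m jog '[[[-0.006,0,0],[0,0,0]],[[-0.012,0,0],[0,0,0]],[[-0.012,0,-0.03],[0,0,0]],[[-0.012,0,-0.06],[0,0,0]],[[-0.012,0,-0.06],[0,0,0]]]'
python3 -m jog '[[[0,0,0],[0,0,-0.13]],[[0,0,0],[0,0,-0.26]],[[0,0,0],[0,0,-0.39]],[[0,0,0],[0,0,-0.52]],[[0,0,0],[0,0,-0.65]]]'
python3 -m jog '[[[0,0,0],[0,0,-0.13]],[[0,0,0],[0,0,-0.26]],[[0,0,0],[0,0,-0.39]],[[0,0,0],[0,0,-0.52]],[[0,0,0],[0,0,-0.65]]]'
python3 -m jog '[[[0,0,0],[0,0,-0.13]],[[0,0,0],[0,0,-0.26]],[[0,0,0],[0,0,-0.39]],[[0,0,0],[0,0,-0.53]],[[0,0,0],[0,0,-0.53]]]'
python3 - <<'E'
from h import *
go(.0345,-.0128,.08,105)
E
```

```text
t: 5.05
tool_pos: [0.5643, 0.0727, 0.1437]
tool_rot: [-3.117, 0.387, -0.016]
contact_force: [0.9, 0.9, 1.5]
opening: -0.0002
grip_force: 0.0
t: 5.55
tool_pos: [0.5606, 0.0726, 0.1375]
tool_rot: [3.076, 0.637, -0.0]
contact_force: [0.3, -0.3, 0.2]
opening: 0.0003
grip_force: 0.0
t: 6.05
tool_pos: [0.5606, 0.0726, 0.1374]
tool_rot: [2.712, 1.586, -0.0]
contact_force: [-0.3, -0.4, -0.3]
opening: 0.0
grip_force: 0.0
t: 6.55
tool_pos: [0.5606, 0.0726, 0.1375]
tool_rot: [-2.208, -2.234, 0.001]
contact_force: [-0.3, 1.2, 0.0]
opening: -0.0005
grip_force: 0.0
target [ 0.5876 -0.02    0.08  ] shift [-0.0929  0.0259  0.0575] turn -0.003 t 6.55 q6 -0.01
```

```bash
python3 -m jog '[[[-0.045,0.013,0],[0,0,0]],[[-0.093,0.026,0],[0,0,0]],[[-0.093,0.026,0.03],[0,0,0]],[[-0.093,0.026,0.057],[0,0,0]],[[-0.093,0.026,0.057],[0,0,0]]]'
python3 - <<'E'
from h import *
for q in (0,.2618,.5236,.7854,.92,1.0):
    b=np.radians(15)-q; 
    x,y=np.array([.015,-.048])+.028*np.array([np.cos(b),np.sin(b)])+.01725*np.array([-np.sin(b),np.cos(b)])
    print(round(q,2),end=' ');go(x,y,.08,105-np.degrees(q))
E
```

```text
t: 7.05
tool_pos: [0.5845, -0.02, 0.0763]
tool_rot: [-2.207, -2.226, 0.008]
contact_force: [-0.2, 0.0, 0.4]
opening: -0.0002
grip_force: 0.0
0 target [ 0.5878 -0.0317  0.08  ] shift [-0.0117  0.0032 -0.0038] turn -0.006 t 7.05 q6 -0.17
0.26 target [ 0.5914 -0.0394  0.08  ] shift [-0.0195  0.0067 -0.0038] turn 0.256 t 7.05 q6 -0.17
0.52 target [ 0.5929 -0.0479  0.08  ] shift [-0.028   0.0081 -0.0039] turn 0.518 t 7.05 q6 -0.17
0.79 target [ 0.5921 -0.0564  0.08  ] shift [-0.0365  0.0073 -0.0039] turn 0.779 t 7.05 q6 -0.17
0.92 target [ 0.5909 -0.0607  0.08  ] shift [-0.0407  0.006  -0.0039] turn 0.914 t 7.05 q6 -0.17
1.0 target [ 0.5899 -0.0631  0.08  ] shift [-0.0432  0.005  -0.0039] turn 0.994 t 7.05 q6 -0.17
```

```bash
python3 -m jog '[[[-0.006,0.003,0],[0,0,0]],[[-0.0117,0.003,0],[0,0,0]],[[-0.0155,0.005,0],[0,0,0.13]],[[-0.0195,0.0067,0],[0,0,0.26]],[[-0.0195,0.0067,0],[0,0,0.26]]]'
python3 - <<'E'
from h import *
for q in (.2618,.5236,.7854,.92,1.0):
    b=np.radians(15)-q; 
    x,y=np.array([.015,-.048])+.028*np.array([np.cos(b),np.sin(b)])+.01725*np.array([-np.sin(b),np.cos(b)])
    print(round(q,2),end=' ');go(x,y,.08,105-np.degrees(q))
E
```

```text
t: 7.55
tool_pos: [0.5965, -0.0401, 0.0834]
tool_rot: [2.477, 1.927, 0.003]
contact_force: [0.3, 0.7, 0.1]
opening: 0.0002
grip_force: 0.0
0.26 target [ 0.5914 -0.0394  0.08  ] shift [-0.0006 -0.0051  0.0034] turn -0.001 t 7.55 q6 0.06
0.52 target [ 0.5929 -0.0479  0.08  ] shift [-0.0084 -0.0016  0.0034] turn 0.261 t 7.55 q6 0.06
0.79 target [ 0.5921 -0.0564  0.08  ] shift [-0.0169 -0.0002  0.0034] turn 0.522 t 7.55 q6 0.06
0.92 target [ 0.5909 -0.0607  0.08  ] shift [-0.0213 -0.0004  0.0034] turn 0.657 t 7.55 q6 0.06
1.0 target [ 0.5899 -0.0631  0.08  ] shift [-0.0239 -0.0008  0.0034] turn 0.737 t 7.55 q6 0.06
```

```bash
python3 -m jog '[[[-0.0042,-0.003,0.003],[0,0,0.13]],[[-0.0084,-0.0016,0.003],[0,0,0.26]],[[-0.0126,-0.001,0.003],[0,0,0.39]],[[-0.0169,0,0.003],[0,0,0.52]],[[-0.0169,0,0.003],[0,0,0.52]]]'
python3 - <<'E'
from h import *
for q in (.7854,.92,.96):
    b=np.radians(15)-q; 
    x,y=np.array([.015,-.048])+.028*np.array([np.cos(b),np.sin(b)])+.01725*np.array([-np.sin(b),np.cos(b)])
    print(round(q,2),end=' ');go(x,y,.08,105-np.degrees(q))
d=optics.get_image("top")
cv2.imwrite("pics/c.png",np.vstack([cv2.resize(d["image"][145:285,245:405],None,fx=3,fy=3,interpolation=2)]))
d=optics.get_image("side")
cv2.imwrite("pics/cs.png",cv2.resize(d["image"][220:330,280:410],None,fx=4,fy=4,interpolation=2))
a=cv2.imread("pics/c.png");b=cv2.imread("pics/cs.png")
h=max(a.shape[0],b.shape[0]);f=lambda m:cv2.copyMakeBorder(m,0,h-m.shape[0],0,0,0)
m=np.hstack([f(a),f(b)]);m=cv2.resize(m,None,fx=.79,fy=.79,interpolation=3);print(m.shape);cv2.imwrite("pics/c2.png",m)
E
```

```text
t: 8.05
tool_pos: [0.5918, -0.0563, 0.0797]
tool_rot: [2.889, 1.23, 0.003]
contact_force: [0.5, 0.4, -0.4]
opening: 0.0001
grip_force: 0.0
0.79 target [ 0.5921 -0.0564  0.08  ] shift [ 0.0001  0.0004 -0.0003] turn 0.005 t 8.05 q6 0.55
0.92 target [ 0.5909 -0.0607  0.08  ] shift [-0.0038  0.0024 -0.0003] turn 0.14 t 8.05 q6 0.55
0.96 target [ 0.5904 -0.0619  0.08  ] shift [-0.005   0.0029 -0.0003] turn 0.18 t 8.05 q6 0.55
(348, 790, 3)
```

View pics/c2.png

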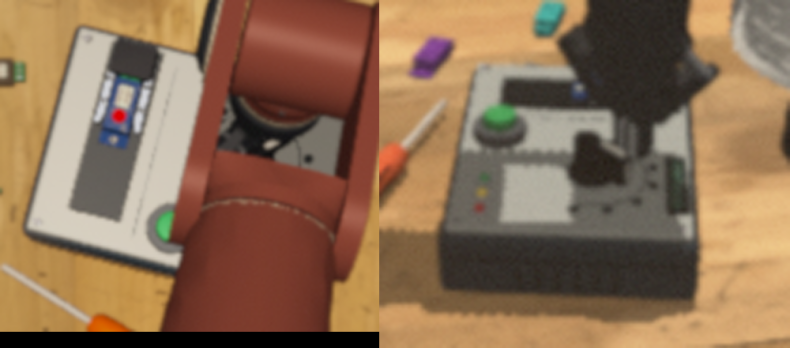

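The module is seated at the socket: the green block now touches the black mouth at (125,80), with the cap at (120,116). The finger is beside the selector bar at (620,150), but the exact click isn't legible. I'll push on gently.

```bash
python3 -m jog '[[[-0.002,0.0012,0],[0,0,0.07]],[[-0.0038,0.0024,0],[0,0,0.14]],[[-0.0038,0.0024,0],[0,0,0.14]]]'
python3 -m jog '[[[-0.0013,0.0002,0],[0,0,0.04]],[[-0.0013,0.0002,0],[0,0,0.04]]]'
python3 - <<'E'
from h import *
go(.005,.01,.08,50)
E
```

```text
t: 8.45
tool_pos: [0.5903, -0.0603, 0.0788]
tool_rot: [2.969, 1.026, 0.001]
contact_force: [-0.1, -0.1, 0.6]
opening: -0.0003
grip_force: 0.0
t: 8.65
tool_pos: [0.5898, -0.0611, 0.0788]
tool_rot: [2.989, 0.967, 0.003]
contact_force: [2.4, 1.7, 0.1]
opening: 0.0003
grip_force: 0.9
target [0.5645 0.0094 0.08  ] shift [ 0.0208 -0.0719 -0.0013] turn 0.0 t 8.65 q6 0.72
```

```bash
python3 -m jog '[[[0.01,0,0],[0,0,0]],[[0.02,0,0],[0,0,0]],[[0.02,0,-0.03],[0,0,0]],[[0.02,0,-0.065],[0,0,0]],[[0.02,0,-0.065],[0,0,0]]]'
python3 - <<'E'
from h import *
go(-.06,.13,.14,50)
E
```

```text
t: 9.15
tool_pos: [0.6095, -0.0496, 0.1497]
tool_rot: [2.985, 0.964, 0.014]
contact_force: [0.3, -0.9, 1.3]
opening: -0.0003
grip_force: 0.0
target [0.5309 0.1416 0.14  ] shift [ 0.048  -0.2012  0.0085] turn -0.001 t 9.15 q6 0.74
```

```bash
python3 -m jog '[[[0.01,-0.045,0],[0,0,0]],[[0.02,-0.09,0],[0,0,0]],[[0.035,-0.135,0],[0,0,0]],[[0.045,-0.18,0],[0,0,0]],[[0.048,-0.2,0],[0,0,0]]]'
python3 - <<'E'
from h import *
d=optics.get_image("top")
cv2.imwrite("pics/e.png",cv2.resize(d["image"][145:285,245:405],None,fx=4.2,fy=4.2,interpolation=2))
E
```

```text
t: 9.65
tool_pos: [0.5261, 0.1444, 0.1427]
tool_rot: [-2.987, -0.969, 0.002]
contact_force: [-0.4, -0.1, -0.1]
opening: -0.0
grip_force: 0.0
```

View pics/e.png

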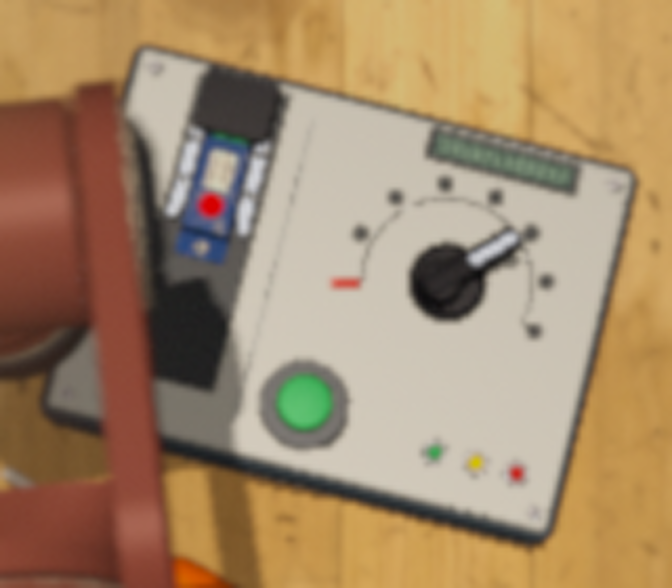

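The nose, at crop (518,236), now points at the fifth dot. The module cap has moved to (211,205), and I'll check that travel in numbers.

```bash
python3 - <<'E'
from h import *
p=np.load("p.npy");d=optics.get_image("top")
print(inv(p,ray(d,full((211,205)),.088)),inv(p,ray(d,full((199,259)),.071)))
c=np.array([447,283]);
a=inv(p,ray(d,full((518,236)),.097))-[.015,-.048,0];print("bar deg (expect -45)",np.degrees(np.arctan2(a[1],a[0])))
go(-.0605,.0037,.095,50)
E
```

```text
[0.01854624 0.06965849 0.088     ] [-0.00528414  0.06948881  0.071     ]
bar deg (expect -45) -46.28609392017584
target [0.4995 0.0193 0.095 ] shift [-0.0948  0.0848  0.0477] turn 0.003 t 9.75 q6 1.07
```

Measured by camera, the module's centre is at about 0.0276 (home is 0.029, limit 0.0262). That margin is thin, so I'll push it once more to confirm it's on the stop.

```bash
python3 -m jog '[[[0,0,0],[0,0,0.14]],[[0,0,0],[0,0,0.28]],[[0,0,0],[0,0,0.42]],[[0,0,0],[0,0,0.56]],[[0,0,0],[0,0,0.7]]]'
python3 -m jog '[[[0,0,0],[0,0,0.1]],[[0,0,0],[0,0,0.173]],[[0,0,0],[0,0,0.173]]]'
python3 - <<'E'
from h import *
go(-.02,.07,.078,0)
E
```

```text
t: 10.25
tool_pos: [0.5283, 0.1401, 0.143]
tool_rot: [3.138, -0.131, -0.0]
contact_force: [0.5, -0.3, 0.6]
opening: 0.0004
grip_force: 0.0
t: 10.55
tool_pos: [0.5283, 0.1401, 0.143]
tool_rot: [3.117, -0.392, -0.0]
contact_force: [1.2, -0.2, 0.2]
opening: -0.0002
grip_force: 0.0
target [0.555  0.0737 0.078 ] shift [0.0424 0.0577 0.065 ] turn -0.003 t 10.55 q6 1.94
```

```bash
python3 -m jog '[[[0.021,0.029,0],[0,0,0]],[[0.042,0.058,0],[0,0,0]],[[0.042,0.058,0.03],[0,0,0]],[[0.042,0.058,0.064],[0,0,0]],[[0.042,0.058,0.064],[0,0,0]]]'
python3 -m jog '[[[0.005,0,0],[0,0,0]],[[0.01,0,0],[0,0,0]],[[0.013,0,0],[0,0,0]],[[0.015,0,0],[0,0,0]],[[0.015,0,0],[0,0,0]]]'
python3 - <<'E'
from h import *
go(-.0027,.07,.078,0)
E
```

```text
t: 11.05
tool_pos: [0.5502, 0.0734, 0.0738]
tool_rot: [3.116, -0.391, -0.016]
contact_force: [-1.7, -0.2, -0.9]
opening: 0.0004
grip_force: 0.0
t: 11.55
tool_pos: [0.5695, 0.0706, 0.0804]
tool_rot: [-3.117, 0.392, -0.003]
contact_force: [-0.5, 0.5, 0.4]
opening: -0.0002
grip_force: 0.0
target [0.5718 0.0694 0.078 ] shift [0.0025 0.0006 0.0024] turn -0.003 t 11.55 q6 1.81
```

```bash
python3 -m jog '[[[0.001,0,0.002],[0,0,0]],[[0.002,0,0.002],[0,0,0]],[[0.003,0,0.002],[0,0,0]],[[0.003,0,0.002],[0,0,0]]]'
python3 -m jog '[[[0.0006,0,0],[0,0,0]],[[0.0012,0,0],[0,0,0]],[[0.0012,0,0],[0,0,0]],[[0.0012,0,0],[0,0,0]]]'
python3 - <<'E'
from h import *
go(-.0027,.07,.078,0)
E
```

```text
t: 11.95
tool_pos: [0.5715, 0.0699, 0.0773]
tool_rot: [-3.117, 0.392, 0.0]
contact_force: [0.3, -0.0, -0.4]
opening: 0.0001
grip_force: 0.0
t: 12.35
tool_pos: [0.5718, 0.0698, 0.0772]
tool_rot: [-3.117, 0.392, 0.003]
contact_force: [-5.7, 0.3, 3.6]
opening: -0.0
grip_force: 2.7
target [0.5718 0.0694 0.078 ] shift [ 0.      0.0003 -0.0008] turn -0.003 t 12.35 q6 1.81
```

The same hard stop at the same place confirms the module is home. Now the key.

```bash
python3 -m jog '[[[-0.006,0,0],[0,0,0]],[[-0.012,0,0],[0,0,0]],[[-0.012,0,-0.03],[0,0,0]],[[-0.012,0,-0.05],[0,0,0]],[[-0.012,0,-0.05],[0,0,0]]]'
python3 - <<'E'
from h import *
go(-.0605,.0037,.095,0)
E
```

```text
t: 12.85
tool_pos: [0.5635, 0.0726, 0.1312]
tool_rot: [-3.116, 0.392, -0.013]
contact_force: [-0.3, -0.7, 0.5]
opening: 0.0003
grip_force: 0.0
target [0.4995 0.0193 0.095 ] shift [-0.0491  0.0675  0.0357] turn -0.003 t 12.85 q6 1.82
```

```bash
python3 -m jog '[[[-0.023,0.034,0],[0,0,0]],[[-0.046,0.0675,0],[0,0,0]],[[-0.046,0.0675,0.015],[0,0,0]],[[-0.046,0.0675,0.029],[0,0,0]],[[-0.046,0.0675,0.029],[0,0,0]]]'
python3 -m jog '[[[0,0,0],[0,0,0]],[[0,0,0],[0,0,0]]]'
python3 - <<'E'
from h import *
go(-.0605,.0037,.082,0)
E
```

```text
t: 13.35
tool_pos: [0.4978, 0.019, 0.0948]
tool_rot: [-3.117, 0.392, 0.009]
contact_force: [0.3, 1.1, 0.5]
opening: 0.0003
grip_force: 0.0
t: 13.55
tool_pos: [0.5005, 0.0189, 0.0985]
tool_rot: [-3.117, 0.391, -0.001]
contact_force: [0.2, -0.9, 0.3]
opening: -0.0001
grip_force: 0.0
target [0.4995 0.0193 0.082 ] shift [-0.0011 -0.0001  0.0165] turn -0.002 t 13.55 q6 1.71
```

```bash
python3 -m jog '[[[-0.001,0,0.006],[0,0,0]],[[-0.001,0,0.012],[0,0,0]],[[-0.001,0,0.016],[0,0,0]],[[-0.001,0,0.018],[0,0,0]],[[-0.001,0,0.018],[0,0,0]]]'
python3 -m jog '[[[0,0,0.001],[0,0,0]],[[0,0,0.002],[0,0,0]],[[0,0,0.003],[0,0,0]],[[0,0,0.003],[0,0,0]],[[0,0,0.003],[0,0,0]]]'
python3 -c "from h import *;go(-.0605,.0037,.077,0)"
```

```text
t: 14.05
tool_pos: [0.4991, 0.0189, 0.0807]
tool_rot: [-3.117, 0.392, -0.001]
contact_force: [-0.5, 1.7, 4.1]
opening: 0.0001
grip_force: 2.2
t: 14.55
tool_pos: [0.4992, 0.0189, 0.0798]
tool_rot: [-3.117, 0.392, 0.0]
contact_force: [-6.3, 2.0, 15.2]
opening: 0.0002
grip_force: 8.0
target [0.4995 0.0193 0.077 ] shift [ 0.0002 -0.0004  0.0029] turn -0.003 t 14.55 q6 1.71
```

The force is 15 N at z 0.0798, stiffer than the key spring alone. I'll release slowly to read the force against height.

```bash
for i in 1 ; do
python3 -m jog '[[[0.0005,0,-0.0015],[0,0,0]],[[0.0005,0,-0.002],[0,0,0]],[[0.0005,0,-0.002],[0,0,0]],[[0.0005,0,-0.002],[0,0,0]]]' | egrep 'tool_pos|contact'
python3 -m jog '[[[0,0,-0.0015],[0,0,0]],[[0,0,-0.0015],[0,0,0]],[[0,0,-0.0015],[0,0,0]],[[0,0,-0.0015],[0,0,0]]]' | egrep 'tool_pos|contact'
python3 -m jog '[[[0,0,-0.0015],[0,0,0]],[[0,0,-0.0015],[0,0,0]],[[0,0,-0.0015],[0,0,0]],[[0,0,-0.0015],[0,0,0]]]' | egrep 'tool_pos|contact'
python3 -m jog '[[[0,0,-0.0015],[0,0,0]],[[0,0,-0.0015],[0,0,0]],[[0,0,-0.0015],[0,0,0]],[[0,0,-0.0015],[0,0,0]]]' | egrep 'tool_pos|contact'
python3 -m jog '[[[0,0,-0.0015],[0,0,0]],[[0,0,-0.0015],[0,0,0]],[[0,0,-0.0015],[0,0,0]],[[0,0,-0.0015],[0,0,0]]]' | egrep 'tool_pos|contact'
python3 -m jog '[[[0,0,-0.0015],[0,0,0]],[[0,0,-0.0015],[0,0,0]],[[0,0,-0.0015],[0,0,0]],[[0,0,-0.0015],[0,0,0]]]' | egrep 'tool_pos|contact'
done
```

```text
tool_pos: [0.4992, 0.0189, 0.08]
contact_force: [-2.1, 2.2, 7.5]
tool_pos: [0.4992, 0.0189, 0.0808]
contact_force: [-1.6, 2.6, 4.4]
tool_pos: [0.4993, 0.0187, 0.0822]
contact_force: [-0.8, 2.0, 2.9]
tool_pos: [0.4993, 0.0185, 0.0838]
contact_force: [0.2, 1.8, 2.1]
tool_pos: [0.4993, 0.0185, 0.0853]
contact_force: [0.3, 0.6, 1.6]
tool_pos: [0.4989, 0.0186, 0.0864]
contact_force: [-0.8, -0.6, 0.5]
```

The force rises like the spring, from 1.6 N at 0.0853 to about 5 N at 0.080, and then hits a hard stop. So the key bottoms at a reading of 0.080. Pressing again to about 8 N.

```bash
python3 -m jog '[[[0,0,0.002],[0,0,0]],[[0,0,0.004],[0,0,0]],[[0,0,0.006],[0,0,0]],[[0,0,0.0075],[0,0,0]],[[0,0,0.0078],[0,0,0]]]'
python3 -m jog '[[[0,0,0],[0,0,0]],[[0,0,0],[0,0,0]],[[0,0,0],[0,0,0]],[[0,0,0],[0,0,0]],[[0,0,0],[0,0,0]]]'
python3 - <<'E'
from h import *
d=optics.get_image("top");cv2.imwrite("pics/f.png",cv2.resize(d["image"][145:285,245:405],None,fx=4.2,fy=4.2,interpolation=2))
E
```

```text
t: 17.45
tool_pos: [0.4992, 0.0186, 0.0799]
tool_rot: [3.117, -0.392, -0.001]
contact_force: [-6.0, 0.8, 10.5]
opening: 0.0002
grip_force: 5.1
t: 17.95
tool_pos: [0.4992, 0.0186, 0.08]
tool_rot: [3.117, -0.392, -0.001]
contact_force: [-5.0, -0.2, 8.2]
opening: -0.0001
grip_force: 4.4
```

View pics/f.png

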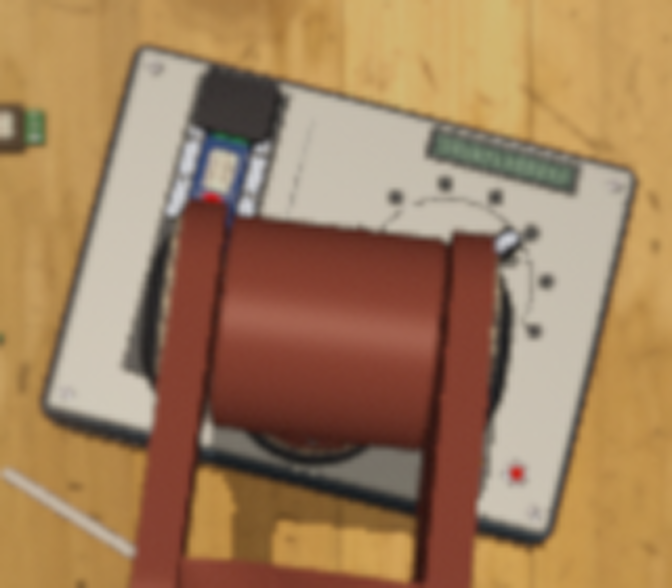

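The module is at the socket, with its cap at (211,200). The nose, at (510,240), is still on the fifth dot, and the key is held at its stop with about 8 N.

```bash
python3 -c "from station import job;print(job.finish_job())"
```

```text
the job is handed in; nothing more can be done
None
```

I handed the job in with the module home against its stop, the selector on the fifth dot, and the finger holding the green key fully down at about 8 N; no verdict came back. I had pressed the key once and let it up to check its travel before the final press, both after the module and selector were set.

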